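# Seat the grinding cup on the mill's drive blade

### The job

Pick up the closed steel grinding cup from the bench and put it into the round collar on top of the white laboratory mill. Turn and shuffle it lightly there, without forcing it, until the slots in its foot find the drive blade and it drops fully home, then let go. Do not push it down or against the collar with more than about 20 N, set it down rather than dropping it, and do not disturb the bottle, the beaker or the jar.

Things in the scene. Friction and masses are not known exactly. Their poses are not given: they have to be found in the camera images.
- cup: Closed grinding cup, loose, about 0.25 kg: bright steel cylinder 55 mm in diameter, 45 mm high with its lid, and on the lid a grey bar grip 44 mm long (cup's x), 16 mm thick (cup's y) and 28 mm high, from 45 to 73 mm above the underside. Origin: centre of the underside, z up.
- cup_grip (a point): Point on the cup's axis 66 mm above its underside, inside the bar grip: a good TCP height for gripping the bar from above, across its 16 mm thickness.
- cup_foot (a point): Centre of the cup's underside. The lowest 12 mm is a foot at most 53 mm in diameter with a cross of two open slots right across it, one along the cup's x, one along its y, each 9 mm wide and 12 mm deep. So the cup fits the blade in four ways, 90 degrees apart.
- mill: Laboratory mill, fixed to the bench: white housing 170 mm (x) by 150 mm (y) by 90 mm high, display on its -x side. Origin: centre of the underside, z up. In the middle of its top stands a steel collar of 80 mm outer diameter, from 90 to 120 mm above the bench.
- mill_rim (a point): Centre of the collar's mouth, 120 mm above the bench. The round pocket inside is 58 mm in diameter (64 mm in the uppermost 3 mm) and 30 mm deep, so the cup is loose in it by about 1.5 mm all round.
- mill_seat (a point): Centre of the pocket's floor, 90 mm above the bench; a seated cup has its underside's centre here. Axes as the mill's.
- mill_blade (a point): Centre of the drive blade's top as built, 100 mm up: steel bar 36 long, 7 wide, 10 mm high, on the pocket floor's centre. Its direction differs at every start, any angle, unmeasured (this point has the mill's axes); turns only above 0.3 N m. Sprung: gives at 4 N, stops solid 6 mm down at 16 N. A cup not lined up rides on it 10 mm above the floor; within about 3 degrees and 1 mm it drops home.
- bottle: Bystander: amber bottle with black cap, 60 mm in diameter, 95 mm high, loose. Origin: centre of the underside.
- beaker: Bystander: open glass beaker, 68 mm in diameter, 85 mm high, loose. Origin: centre of the underside.
- jar: Bystander: white ceramic jar with a round knob, 72 mm in diameter, 78 mm high, loose. Origin: centre of the underside.

How it is judged:
By the outcome, as a careful person would: the job done as asked, in the order asked, and still so for the second after the job is handed in, with the robot touching nothing.
It also fails if it takes over 67 s, if anything falls off the work surface, if the arm or the gripper's body presses on something with over 40 N, if the wrist force passes 120 N, or if a joint passes its speed limit or range.

### The arm

A 6-joint arm with a two-finger parallel gripper is mounted at the origin on the work surface. World frame = base frame: x ahead of the robot, y to its left, z up, the work surface at z = 0. Lengths are in m, angles in degrees, forces in N, time in s.
With the tool pointing down it reaches from about 0.375 to 0.825 m from the base axis. Payload 5.5 kg.
Tool frame: the origin (TCP) lies between the finger pads, 19 mm behind the fingertips; this is the grasp point; z points along the fingers, y is the line along which they close (so a half turn about z gives the same grasp; the last joint's range is limited). The gripper opens to 85 mm and grips with 20 to 120 N. Pads are 22 mm wide; open, the fingers measure 114 mm over their backs; the gripper's body (76 mm by 85 mm) begins 54 mm behind the grasp point. The pads swing forward as they close: fully open they stand 13 mm farther back than shut.
Start: joints at [-67.494, 17.962, -2.699, 69.339, 0, 90], TCP at [0.23, -0.554, 0.25] pointing down, gripper open.
Joint ranges: [-152.73, 152.73], [-39.44, 99.34], [-58.76, 71.6], [-118.89, 123.64], [-81.53, 83.1], [-180, 180]. Speed limits (degrees/s): [136.94, 136.94, 172.46, 180, 180, 180].

### API

Orientations are given as [roll, pitch, yaw] about the fixed x, y, z axes, in that order (R = Rz(yaw) Ry(pitch) Rx(roll)).
In Python, from cell import manip gives the robot as it stands. The module is installed in compiled form; this text tells all that it offers.
- The arm moves only by the tool send_rows, never from a script. Its argument "moves" is a list of rows, each a list of 3 entries, a list of its own where there are three numbers: the finger opening in cm, from 0 to 8.54, then the shift along the tool's x, y, z in cm, then the turn about the tool's z in degrees. In form: [[claw, [x, y, z], spin], ...]. A call has 1 to 20 rows; each row is the pose to reach, as a shift and turn from the pose commanded when the call began, along the tool's axes at that moment; what a row does not reach only later rows make up. A row lasts 1/10 s, in which the tool goes at most 50 mm and 8.59 degrees, less where a joint would pass 70% of its speed; a pose out of reach is approached as far as the arm can. A call with a gripper value outside its range is refused whole. The fingers move at their own pace and stop on an object; the grip force is fixed at half the most. Time passes only in rows, so rows that repeat a pose let the fingers close. It gives the time, the measured TCP pose, the force, the opening and the grip force at its end, in the units of the state.
- manip.get_state(): the state, without advancing time (a new reading comes with each control period).
- manip.camera(name): name is "side" or "top"; returns (picture, depth): 384x512x3 uint8, blue, green, red; 384x512 float32, m along the optical axis (not along the pixel's ray), 0 where there is no reading.
- manip.get_calibration(name): a dict with "fovy" (degrees; the focal length in pixels is half the picture's height over the tangent of half this angle, whatever the lens; pixels are square), "cx", "cy" (the principal point, pixels), "origin" and "orientation" of the camera in the world. Camera axes: x right, y down, z forward; pixel columns grow to the right and rows downward; lengths in m; the calibration is good to about 2 mm. A picture is of the moment at which its call begins. get_calibration takes no time and is no camera call.
- manip.finish_job(): hands the job in; it is judged then, once.
The state is a dict: "time_s": time; "joints": joint angles; "dq": joint speeds; "effort": joint torques, N m; "ee_pos": TCP position; "tool_rot": TCP orientation; "wrist_force": force on the tool from outside, world axes, zero at the start; "moment": the same for the moment, N m; "opening": opening from 0.0 (shut) to 1.0 (fully open); "grip_force": force on a finger pad.
Only numpy, scipy, OpenCV 4.12 (cv2) and the standard library are available. Lean on these libraries where they do the work, as an engineer would, in place of code of your own. Each camera call takes 0.05 s, during which the arm holds its last target. There are 200 camera calls.

## Working session

There is one attempt and no reset: what is moved stays moved. The work goes in short steps, Python scripts to look and compute and a tool call to move; the robot and the scene stay as the last step left them, time stands still between calls to the robot, and variables do not carry over. Pictures are saved under pics/ and viewed, at most 10 in all, crops included, and the job is handed in when it is done.

Besides the shell and the picture viewer there is one more tool, called after ">>>" as name(argument=value, ...), one argument or row to a line, values as JSON. send_rows: Moves the arm, as the interface text tells. Its arguments: {"type":"object","properties":{"moves":{"type":"array","items":{"type":"array"}}},"required":["moves"]}

```bash
mkdir -p pics
cat > h.py <<'E'
import numpy as np, cv2
from cell import manip
from scipy.spatial.transform import Rotation as R
def cal(n):
    c=manip.get_calibration(n); return c
def rot(o): 
    o=np.array(o,float)
    return o if o.shape==(3,3) else R.from_euler('xyz',o,degrees=True).as_matrix()
def pts(n,d):
    c=cal(n); f=d.shape[0]/2/np.tan(np.radians(c['fovy'])/2)
    v,u=np.mgrid[:d.shape[0],:d.shape[1]]
    P=np.stack([(u-c['cx'])*d/f,(v-c['cy'])*d/f,d],-1)
    return P@rot(c['orientation']).T+np.array(c['origin'])
E
python3 - <<'E'
from h import *
for n in ('side','top'):
    p,d=manip.camera(n); cv2.imwrite(f'pics/{n}0.png',p); np.save(f'{n}0.npy',d); print(n,cal(n))
print(manip.get_state())
E
```

```text
side {'fovy': 47.041459423207776, 'cx': 251.84337999653434, 'cy': 196.24415517727778, 'origin': array([0.51650639, 0.74869393, 0.74863902]), 'orientation': array([-129.71414736,   -0.9162654 , -171.05096219])}
top {'fovy': 46.41595689454137, 'cx': 251.00017219491517, 'cy': 199.6570927471954, 'origin': array([ 0.42408884, -0.05258846,  1.08614972]), 'orientation': array([-168.73854924,    0.283792  ,  -90.31137966])}
{'time_s': 0.1, 'joints': array([-6.74951683e+01,  1.80023791e+01, -2.74805663e+00,  6.93422436e+01,
       -9.22243110e-05,  9.00000887e+01]), 'dq': array([-0.06198232, -0.10573588,  0.13926078,  0.00463987, -0.04206796,
       -0.03982075]), 'effort': array([ 6.41506995e-05, -5.40767741e+01,  3.40540981e+01,  1.11964651e-02,
       -8.55194980e-05, -2.91125247e-06]), 'ee_pos': array([ 0.2294621 , -0.55383973,  0.24920074]), 'tool_rot': array([-1.79907321e+02,  9.23676923e-05,  2.25047431e+01]), 'wrist_force': array([-1.35612446,  0.3958039 , -0.63776875]), 'moment': array([-0.00712483, -0.01221633, -0.00627737]), 'grip_force': 0.0, 'opening': 0.9953574967322812}
```

View pics/top0.png

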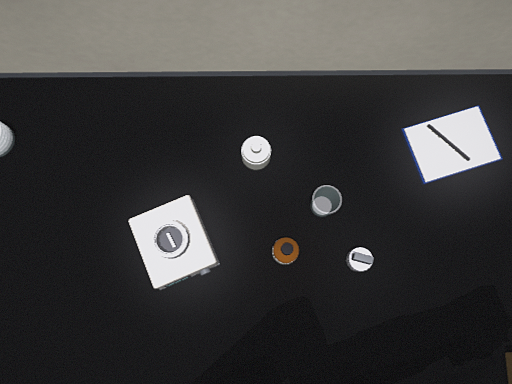

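View pics/side0.png

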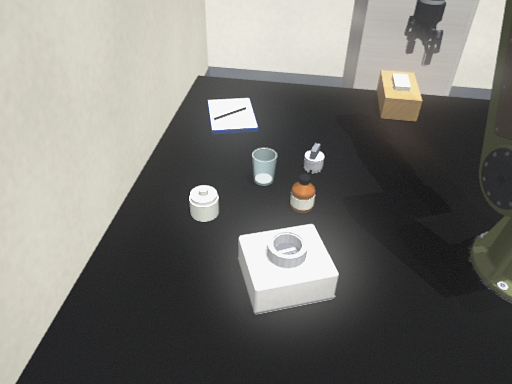

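The top view shows the cup at (360,259), the mill collar at (171,239) with the bright blade visible at (171,241), the bottle at (286,250), the beaker at (326,200) and the jar at (256,152). Next I enlarge the cup and the collar.

Run:
```python
from h import *
t=cv2.imread('pics/top0.png')
a=cv2.resize(t[215:263,148:196],(480,480),interpolation=cv2.INTER_CUBIC)   # 10x, from (148,215)
b=cv2.resize(t[240:280,340:380],None,fx=8,fy=8,interpolation=cv2.INTER_CUBIC) # 8x from (340,240)
o=np.zeros((480,800,3),np.uint8); o[:,:480]=a; o[:320,480:]=b
cv2.imwrite('pics/crop0.png',o)
d=np.load('top0.npy'); P=pts('top',d); 
def blob(name,x0,x1,y0,y1,zlo,zhi):
    Q=P[y0:y1,x0:x1].reshape(-1,3); m=(Q[:,2]>zlo)&(Q[:,2]<zhi); Q=Q[m]
    print(name,m.sum(),Q.mean(0).round(4),Q.min(0).round(4),Q.max(0).round(4)); return Q
blob('table',200,230,290,310,-1,1)
for n,lo,hi in(('grip',.062,.09),('lid',.03,.056)):
    Q=blob(n,340,382,238,280,lo,hi)
    c,s,a=cv2.minAreaRect((Q[:,:2]*1000).astype(np.float32)); print(c,s,a)
Q=blob('rim',148,198,212,262,.112,.13)
print(cv2.minEnclosingCircle((Q[:,:2]*1000).astype(np.float32)), cv2.fitEllipse((Q[:,:2]*1000).astype(np.float32)))
Q=blob('blade',158,186,225,255,.0955,.106);print(cv2.minAreaRect((Q[:,:2]*1000).astype(np.float32)))
Q=blob('milltop',120,225,190,295,.08,.096);print(cv2.minAreaRect((Q[:,:2]*1000).astype(np.float32)))
for n,b in(('bottle',(268,303,232,270)),('beaker',(305,345,180,220)),('jar',(236,276,132,172))): blob(n,*b,.03,.2)
```

```text
table 598 [0.3998 0.0393 0.0005] [ 0.3777  0.0047 -0.0057] [0.422  0.0741 0.0057]
grip 154 [ 0.491  -0.3002  0.0723] [ 0.4794 -0.3223  0.0627] [ 0.5044 -0.2787  0.0772]
(491.589599609375, -300.82763671875) (43.3231201171875, 16.60855484008789) 74.85663604736328
lid 316 [ 0.4901 -0.2972  0.0449] [ 0.465  -0.3268  0.0302] [ 0.5181 -0.2736  0.0558]
(491.7080383300781, -299.8040466308594) (52.153900146484375, 53.86433029174805) 82.65695190429688
rim 554 [0.5314 0.1288 0.1192] [0.4919 0.0887 0.1124] [0.572  0.1686 0.1254]
((532.0484008789062, 128.68409729003906), 40.74125289916992) ((531.6068115234375, 128.1874542236328), (71.31764221191406, 71.624267578125), 140.16122436523438)
blade 94 [0.5329 0.132  0.1005] [0.4996 0.0961 0.0956] [0.5616 0.1583 0.1055]
((527.1686401367188, 129.81002807617188), (67.25135803222656, 53.3316764831543), 17.06325340270996)
milltop 4346 [0.529  0.1264 0.09  ] [0.427  0.0296 0.0802] [0.6353 0.2275 0.096 ]
((531.8954467773438, 128.76260375976562), (170.4880828857422, 150.40884399414062), 22.858028411865234)
bottle 559 [ 0.5094 -0.1264  0.0713] [ 0.4819 -0.1582  0.0311] [ 0.5409 -0.0985  0.1009]
beaker 445 [ 0.6291 -0.2262  0.0668] [ 0.5907 -0.2545  0.0302] [ 0.6569 -0.1897  0.0901]
jar 722 [ 0.7471 -0.0616  0.0606] [ 0.7169 -0.0976  0.03  ] [ 0.7844 -0.0271  0.0824]
```

View pics/crop0.png

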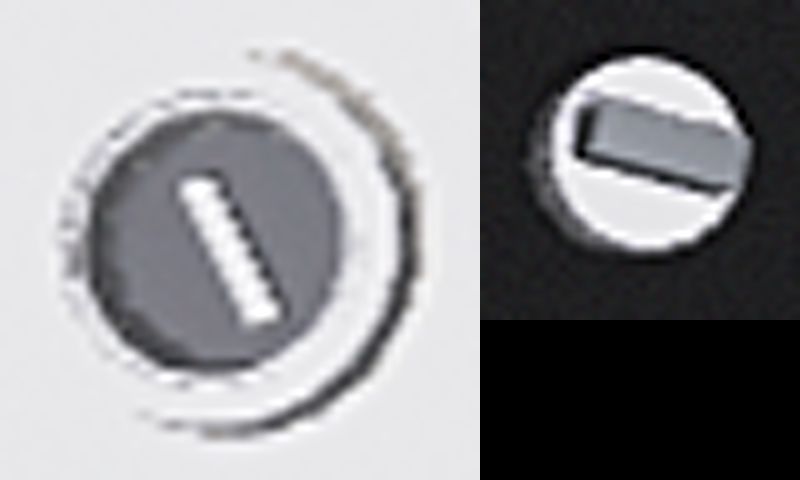

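The left crop shows the blade as a bright bar from about (200,185) to (263,312), i.e. full-image (168,233.5) to (174.3,246.2). The right crop shows the bar grip from about (590,125) to (745,160). I'll work out both angles in the world frame by ray casting.

```bash
cat >> h.py <<'E'
def cast(n,uv,z):
    c=cal(n); f=192/np.tan(np.radians(c['fovy'])/2); uv=np.atleast_2d(uv).astype(float)
    r=np.c_[(uv[:,0]-c['cx'])/f,(uv[:,1]-c['cy'])/f,np.ones(len(uv))]@rot(c['orientation']).T
    o=np.array(c['origin']); return (o+r*((z-o[2])/r[:,2])[:,None])
E
python3 - <<'E'
from h import *
t=cv2.imread('pics/top0.png'); g=t.max(2).astype(int)
m=np.zeros_like(g); m[231:249,163:180]=g[231:249,163:180]>175
n,l,s,c=cv2.connectedComponentsWithStats(m.astype(np.uint8)); print(s[1:],c[1:])
k=1+np.argmax(s[1:,4]); v,u=np.where(l==k)
w=g[v,u]-130.
def ax(Q,w=None):
    w=np.ones(len(Q)) if w is None else w
    mu=np.average(Q,axis=0,weights=w); e,V=np.linalg.eigh(np.cov(Q.T,aweights=w)); a=V[:,1]; return mu.round(4),np.degrees(np.arctan2(a[1],a[0]))%180,np.sqrt(12*e).round(4)
W=cast('top',np.c_[u,v],.1)[:,:2]; print('blade',ax(W,w))
print('by eye ends',cast('top',[[167.5,233],[173.8,245.7]],.1))
# grip by grey
p=t[240:280,340:380].max(2).astype(int); 
m=((p>100)&(p<200)).astype(np.uint8); m[:, :11]=0
m=cv2.morphologyEx(m,cv2.MORPH_OPEN,np.ones((3,3),np.uint8))
v,u=np.where(m); W=cast('top',np.c_[u+340,v+240],.073)[:,:2]; print('grip',len(u),ax(W)); print(cv2.minAreaRect((W*1000).astype(np.float32)))
# side depth check
d=np.load('side0.npy'); P=pts('side',d)
Q=P[215:280,255:320].reshape(-1,3); Q=Q[(Q[:,2]>.113)&(Q[:,2]<.128)]; print('rim side',Q.mean(0),cv2.minEnclosingCircle((Q[:,:2]*1000).astype(np.float32)))
Q=P[220:320,225:350].reshape(-1,3); Q=Q[(Q[:,2]>.082)&(Q[:,2]<.096)]; print('mill side',cv2.minAreaRect((Q[:,:2]*1000).astype(np.float32)))
Q=P[135:180,295:335].reshape(-1,3); Q=Q[(Q[:,2]>.062)&(Q[:,2]<.08)]; print('grip side',Q.mean(0),cv2.minAreaRect((Q[:,:2]*1000).astype(np.float32)))
# IK limits on yaw: joint6
E
```

```text
[[166 233  10  14  56]
 [179 247   1   2   2]] [[170.5 239.5]
 [179.  247.5]]
blade (array([0.5318, 0.1296]), np.float64(28.78976107906888), array([0.0071, 0.0356]))
by eye ends [[0.54637033 0.13656721 0.1       ]
 [0.51817883 0.12180829 0.1       ]]
grip 144 (array([ 0.4923, -0.3003]), np.float64(75.14162252876737), array([0.0167, 0.0431]))
((492.1151123046875, -300.4850158691406), (43.05997848510742, 16.86973762512207), 74.26095581054688)
rim side [0.53277851 0.1320199  0.11808894] ((532.7644653320312, 130.08450317382812), 42.019378662109375)
mill side ((533.9544067382812, 130.99020385742188), (169.1793670654297, 151.65606689453125), 22.69696807861328)
grip side [ 0.49315302 -0.29459335  0.07037867] ((492.8327941894531, -298.6069641113281), (45.270484924316406, 16.311656951904297), 75.3931655883789)
```

>>> send_rows(
  moves=[
    [8.5,[1.02,-0.4,0],-1.6],
    [8.5,[3.39,-1.34,0],-5.2],
    [8.5,[6.8,-2.7,0],-10.5],
    [8.5,[10.9,-4.3,0],-16.8],
    [8.5,[15.3,-6.05,0],-23.6],
    [8.5,[19.7,-7.8,0],-30.4],
    [8.5,[23.75,-9.4,0],-36.7],
    [8.5,[27.5,-10.9,0],-42.5],
    [8.5,[30.5,-12.1,0],-47.2],
    [8.5,[32.9,-13.04,0],-50.9],
    [8.5,[33.93,-13.44,0],-52.5],
    [8.5,[33.93,-13.44,0],-52.5],
    [8.5,[33.93,-13.44,0],-52.5],
  ],
)

```text
time_s: 1.4
ee_pos: [0.4911, -0.3004, 0.2498]
tool_rot: [-180.0, 0.0, 75.0]
wrist_force: [-0.8, -0.5, 0.5]
opening: 0.993
grip_force: 0.0
```

Run:
```python
from h import *
s=manip.get_state(); print({k:np.round(s[k],4) for k in('time_s','joints','ee_pos','tool_rot','wrist_force','opening')})
```

```text
{'time_s': np.float64(1.4), 'joints': array([-3.14384e+01,  1.53681e+01, -6.19810e+00,  6.84657e+01,
       -3.14000e-02,  7.35935e+01]), 'ee_pos': array([ 0.4911, -0.3004,  0.2498]), 'tool_rot': array([-1.799605e+02,  2.110000e-02,  7.496810e+01]), 'wrist_force': array([-0.8313, -0.4677,  0.4898]), 'opening': np.float64(0.9934)}
```

>>> send_rows(
  moves=[
    [8.5,[0,0,0.8],0],
    [8.5,[0,0,2.5],0],
    [8.5,[0,0,5],0],
    [8.5,[0,0,7.5],0],
    [8.5,[0,0,10],0],
    [8.5,[0,0,12.5],0],
    [8.5,[0,0,14.5],0],
    [8.5,[0,0,16],0],
    [8.5,[0,0,17.2],0],
    [8.5,[0,0,17.9],0],
    [8.5,[0,0,18.25],0],
    [8.5,[0,0,18.25],0],
    [4,[0,0,18.25],0],
    [3,[0,0,18.25],0],
    [2.4,[0,0,18.25],0],
    [2.0,[0,0,18.25],0],
    [1.8,[0,0,18.25],0],
    [1.6,[0,0,18.25],0],
    [1.4,[0,0,18.25],0],
    [1.0,[0,0,18.25],0],
  ],
)

```text
time_s: 3.4
ee_pos: [0.4922, -0.3004, 0.0678]
tool_rot: [179.9, -0.0, 75.0]
wrist_force: [1.4, 1.7, 2.1]
opening: 0.176
grip_force: 59.4
```

>>> send_rows(
  moves=[
    [0.5,[0,0,0],0],
    [0.5,[0,0,0],0],
    [0.5,[0,0,0],0],
    [0.5,[0,0,0],0],
  ],
)

```text
time_s: 3.8
ee_pos: [0.4922, -0.3004, 0.0678]
tool_rot: [179.9, 0.0, 75.0]
wrist_force: [2.1, -0.0, 4.1]
opening: 0.174
grip_force: 59.7
```

>>> send_rows(
  moves=[
    [0.5,[0,0,-0.5],0],
    [0.5,[0,0,-1.5],0],
    [0.5,[0,0,-3.5],0],
    [0.5,[0,0,-6],0],
    [0.5,[0,0,-8.5],0],
    [0.5,[0,0,-11],0],
    [0.5,[0,0,-13.5],0],
    [0.5,[0,0,-15.5],0],
    [0.5,[0,0,-17],0],
    [0.5,[0,0,-18],0],
    [0.5,[0,0,-18.25],0],
    [0.5,[0,0,-18.25],0],
    [0.5,[0,0,-18.25],0],
  ],
)

```text
time_s: 5.1
ee_pos: [0.4911, -0.3, 0.249]
tool_rot: [-179.9, -0.0, 75.0]
wrist_force: [0.3, -0.2, -2.3]
opening: 0.176
grip_force: 58.9
```

>>> send_rows(
  moves=[
    [0.5,[0.4,-0.07,0],-0.4],
    [0.5,[1.7,-0.29,0],-1.7],
    [0.5,[4.2,-0.72,0],-4.3],
    [0.5,[7.2,-1.23,0],-7.4],
    [0.5,[10.2,-1.74,0],-10.5],
    [0.5,[13.2,-2.25,0],-13.6],
    [0.5,[16.2,-2.76,0],-16.6],
    [0.5,[19.2,-3.27,0],-19.7],
    [0.5,[22.2,-3.78,0],-22.8],
    [0.5,[25.2,-4.3,0],-25.9],
    [0.5,[28.2,-4.81,0],-29],
    [0.5,[31.2,-5.32,0],-32],
    [0.5,[34.2,-5.83,0],-35.1],
    [0.5,[37,-6.31,0],-38],
    [0.5,[39.3,-6.7,0],-40.3],
    [0.5,[41,-6.99,0],-42.1],
    [0.5,[42,-7.16,0],-43.1],
    [0.5,[42.47,-7.24,0],-43.6],
    [0.5,[42.47,-7.24,0],-43.6],
    [0.5,[42.47,-7.24,0],-43.6],
  ],
)

```text
time_s: 7.1
ee_pos: [0.5314, 0.1282, 0.2499]
tool_rot: [-180.0, 0.0, 118.6]
wrist_force: [-0.0, 0.9, -2.4]
opening: 0.177
grip_force: 58.7
```

Run:
```python
from h import *
s=manip.get_state(); print({k:np.round(s[k],4) for k in('time_s','joints','ee_pos','tool_rot','wrist_force','moment','opening')})
p,d=manip.camera('side'); q,e=manip.camera('top')
np.save('s1.npy',d);np.save('t1.npy',e);cv2.imwrite('s1.png',p)
a=cv2.resize(p[130:310,200:380],(600,600),interpolation=cv2.INTER_CUBIC);cv2.imwrite('pics/s1.png',a)
P=pts('side',d).reshape(-1,3)
for lo,hi in((.19,.2),(.2,.21),(.21,.225)):
    Q=P[(P[:,2]>lo)&(P[:,2]<hi)&(abs(P[:,0]-.53)<.06)&(abs(P[:,1]-.13)<.05)]
    f=lambda x:np.hypot(Q[:,0]-x[0],Q[:,1]-x[1])-.0275
    from scipy.optimize import least_squares
    print(lo,len(Q),least_squares(f,[.532,.129],loss='soft_l1',f_scale=.001).x, Q[:,2].min())
```

```text
{'time_s': np.float64(7.1), 'joints': array([ 1.35718e+01,  1.22322e+01, -1.02126e+01,  6.75737e+01,
       -2.16000e-02,  7.50040e+01]), 'ee_pos': array([0.5314, 0.1282, 0.2499]), 'tool_rot': array([-1.799765e+02,  1.610000e-02,  1.185678e+02]), 'wrist_force': array([-0.0176,  0.9081, -2.444 ]), 'moment': array([-0.0663, -0.0108, -0.025 ]), 'opening': np.float64(0.1766)}
0.19 71 [0.53153422 0.12714658] 0.19058151003289459
0.2 119 [0.53160753 0.12763258] 0.2002279929267644
0.21 186 [0.53134761 0.12760603] 0.21004933834470196
```

View pics/s1.png

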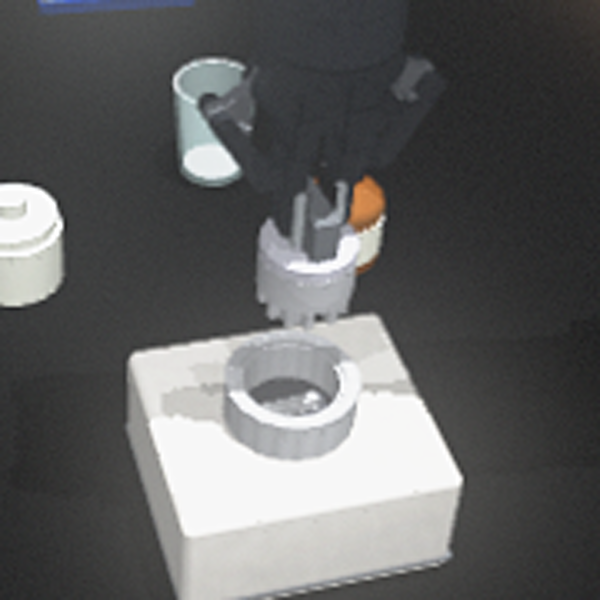

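The picture shows the cup upright in the fingers at crop (307,265), above the collar whose mouth is at crop (293,380). I'll compare the cup's axis with the collar's in the same side camera.

Run:
```python
from h import *
from scipy.optimize import least_squares
def fit(P,c,r,lo,hi,rad):
    Q=P[(P[:,2]>lo)&(P[:,2]<hi)]; h=np.hypot(Q[:,0]-c[0],Q[:,1]-c[1]); Q=Q[abs(h-r)<rad]
    x=least_squares(lambda x:np.hypot(Q[:,0]-x[0],Q[:,1]-x[1])-r,c,loss='soft_l1',f_scale=.001).x
    return len(Q),x.round(4),np.median(abs(np.hypot(*(Q[:,:2]-x).T)-r)).round(4)
D=[]
for f in('side0.npy','s1.npy'): D.append(pts('side',np.load(f)).reshape(-1,3))
for P in D:
    print('collar outer',fit(P,[.532,.129],.04,.097,.114,.008))
    print('collar inner',fit(P,[.532,.129],.029,.1,.115,.005))
print('cup air',fit(D[1],[.5315,.1277],.0275,.198,.226,.008))
print('cup bench side',fit(D[0],[.492,-.300],.0275,.014,.042,.01))
T=pts('top',np.load('top0.npy')).reshape(-1,3)
print('cup bench top',fit(T,[.492,-.300],.0275,.010,.042,.006))
print('collar top',fit(T,[.532,.129],.04,.097,.114,.008),fit(T,[.532,.129],.029,.1,.116,.005))
```

```text
collar outer (233, array([0.5333, 0.1299]), np.float64(0.0006))
collar inner (169, array([0.5333, 0.1294]), np.float64(0.0006))
collar outer (235, array([0.5332, 0.1298]), np.float64(0.0005))
collar inner (158, array([0.5334, 0.1293]), np.float64(0.0006))
cup air (369, array([0.5315, 0.1275]), np.float64(0.0006))
cup bench side (161, array([ 0.4933, -0.3009]), np.float64(0.0009))
cup bench top (62, array([ 0.4916, -0.3018]), np.float64(0.0003))
collar top (50, array([0.5319, 0.1286]), np.float64(0.0002)) (79, array([0.5322, 0.1287]), np.float64(0.0004))
```

>>> send_rows(
  moves=[
    [0.5,[0.07,0.17,0.3],0],
    [0.5,[0.07,0.17,1],0],
    [0.5,[0.07,0.17,2],0],
    [0.5,[0.07,0.17,3],0],
    [0.5,[0.07,0.17,4],0],
    [0.5,[0.07,0.17,4.8],0],
    [0.5,[0.07,0.17,5.4],0],
    [0.5,[0.07,0.17,5.7],0],
    [0.5,[0.07,0.17,5.7],0],
    [0.5,[0.07,0.17,5.7],0],
    [0.5,[0.07,0.17,5.7],0],
  ],
)

```text
time_s: 8.3
ee_pos: [0.5332, 0.1302, 0.1935]
tool_rot: [179.9, 0.0, 118.6]
wrist_force: [-0.5, 0.2, -3.3]
opening: 0.175
grip_force: 58.8
```

```bash
cat >> h.py <<'E'
from scipy.optimize import least_squares
def fit(P,c,r,lo,hi,rad):
    Q=P[(P[:,2]>lo)&(P[:,2]<hi)]; h=np.hypot(Q[:,0]-c[0],Q[:,1]-c[1]); Q=Q[abs(h-r)<rad]
    x=least_squares(lambda x:np.hypot(Q[:,0]-x[0],Q[:,1]-x[1])-r,c,loss='soft_l1',f_scale=.001).x
    return len(Q),x.round(4)
E
python3 - <<'E'
from h import *
p,d=manip.camera('side'); P=pts('side',d).reshape(-1,3)
print('cup',fit(P,[.533,.129],.0275,.140,.168,.008),'collar',fit(P,[.5333,.1298],.04,.097,.114,.008))
# bar yaw: points of the grip side faces
Q=P[(P[:,2]>.175)&(P[:,2]<.195)&(np.hypot(P[:,0]-.533,P[:,1]-.129)<.026)]; print(len(Q))
s=manip.get_state(); print(s['ee_pos'],s['tool_rot'],s['wrist_force'])
cv2.imwrite('pics/s2.png',cv2.resize(p[170:290,220:340],(600,600),interpolation=cv2.INTER_CUBIC))
E
```

```text
cup (296, array([0.5333, 0.1297])) collar (238, array([0.5332, 0.1297]))
164
[0.53313225 0.13022783 0.19349039] [1.7994959e+02 1.4970828e-02 1.1860734e+02] [-0.57250234  0.15993604 -2.76114296]
```

View pics/s2.png

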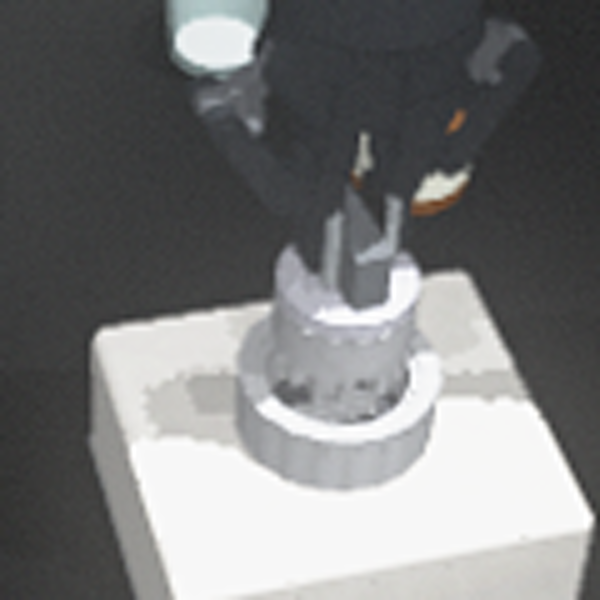

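The cup, at crop (343,350), is centred over the collar, and the fits agree within 0.1 mm. I lower it to just above the blade.

>>> send_rows(
  moves=[
    [0.5,[0,0,0.2],0],
    [0.5,[0,0,0.5],0],
    [0.5,[0,0,0.8],0],
    [0.5,[0,0,1.1],0],
    [0.5,[0,0,1.4],0],
    [0.5,[0,0,1.7],0],
    [0.5,[0,0,2.0],0],
    [0.5,[0,0,2.1],0],
    [0.5,[0,0,2.1],0],
  ],
)

```text
time_s: 9.25
ee_pos: [0.5326, 0.1301, 0.1718]
tool_rot: [-180.0, -0.0, 118.6]
wrist_force: [-0.4, 0.0, -2.8]
opening: 0.172
grip_force: 58.8
```

>>> send_rows(
  moves=[
    [0.5,[0,0,0.1],0],
    [0.5,[0,0,0.2],0],
    [0.5,[0,0,0.3],0],
    [0.5,[0,0,0.4],0],
    [0.5,[0,0,0.5],0],
    [0.5,[0,0,0.5],0],
    [0.5,[0,0,0.5],0],
  ],
)

```text
time_s: 9.95
ee_pos: [0.5327, 0.1301, 0.167]
tool_rot: [-180.0, -0.0, 118.6]
wrist_force: [-0.5, -0.2, -3.3]
opening: 0.178
grip_force: 58.8
```

>>> send_rows(
  moves=[
    [0.5,[0,0,0.1],0],
    [0.5,[0,0,0.15],0],
    [0.5,[0,0,0.2],0],
    [0.5,[0,0,0.25],0],
    [0.5,[0,0,0.25],0],
    [0.5,[0,0,0.25],0],
  ],
)

```text
time_s: 10.55
ee_pos: [0.5328, 0.1302, 0.1645]
tool_rot: [180.0, -0.0, 118.6]
wrist_force: [-0.4, -0.3, -2.6]
opening: 0.172
grip_force: 58.8
```

>>> send_rows(
  moves=[
    [0.5,[0,0,0.1],0],
    [0.5,[0,0,0.2],0],
    [0.5,[0,0,0.3],0],
    [0.5,[0,0,0.3],0],
    [0.5,[0,0,0.3],0],
  ],
)

```text
time_s: 11.05
ee_pos: [0.5327, 0.1301, 0.1614]
tool_rot: [-180.0, -0.0, 118.6]
wrist_force: [-0.0, 0.4, -3.0]
opening: 0.174
grip_force: 58.8
```

>>> send_rows(
  moves=[
    [0.5,[0,0,0.1],0],
    [0.5,[0,0,0.2],0],
    [0.5,[0,0,0.25],0],
    [0.5,[0,0,0.25],0],
    [0.5,[0,0,0.25],0],
  ],
)

```text
time_s: 11.55
ee_pos: [0.5328, 0.1302, 0.159]
tool_rot: [180.0, 0.0, 118.6]
wrist_force: [0.3, 0.2, -2.4]
opening: 0.175
grip_force: 58.8
```

>>> send_rows(
  moves=[
    [0.5,[0,0,0.05],0],
    [0.5,[0,0,0.1],0],
    [0.5,[0,0,0.1],0],
  ],
)

```text
time_s: 11.85
ee_pos: [0.5327, 0.1301, 0.1579]
tool_rot: [-180.0, -0.0, 118.6]
wrist_force: [1.2, -0.1, -3.5]
opening: 0.178
grip_force: 58.8
```

>>> send_rows(
  moves=[
    [0.5,[0,0,0.03],0],
    [0.5,[0,0,0.05],0],
    [0.5,[0,0,0.05],0],
  ],
)

```text
time_s: 12.15
ee_pos: [0.5328, 0.1302, 0.1578]
tool_rot: [180.0, 0.0, 118.6]
wrist_force: [-1.2, -0.3, 0.9]
opening: 0.173
grip_force: 59.3
```

The floor contact comes at TCP z 0.1578, which puts the underside at 0.0900, fully home, with only about 4 N of load. I let go and back off.

>>> send_rows(
  moves=[
    [2.0,[0,0,0],0],
    [2.5,[0,0,0],0],
    [3.5,[0,0,0],0],
    [5,[0,0,0],0],
    [5,[0,0,0],0],
    [5,[0,0,0],0],
    [5,[0,0,-0.5],0],
    [5,[0,0,-1.5],0],
    [5,[0,0,-3],0],
    [5,[0,0,-5],0],
    [5,[0,0,-7],0],
    [5,[0,0,-9],0],
    [5,[0,0,-10.5],0],
    [5,[0,0,-11.5],0],
    [5,[0,0,-12],0],
    [5,[0,0,-12],0],
  ],
)

```text
time_s: 13.75
ee_pos: [0.5331, 0.1302, 0.2781]
tool_rot: [179.9, 0.0, 118.6]
wrist_force: [0.3, -0.8, -0.6]
opening: 0.587
grip_force: 0.0
```

Run:
```python
from h import *
s=manip.get_state(); print(s['ee_pos'],s['opening'],s['wrist_force'])
p,d=manip.camera('side'); P=pts('side',d).reshape(-1,3)
N=np.hypot(P[:,0]-.533,P[:,1]-.1297)
Q=P[(N<.022)&(P[:,2]>.1)&(P[:,2]<.19)]; print(np.histogram(Q[:,2],bins=np.arange(.125,.18,.004)))
q=Q[Q[:,2]>.158]; print('grip top',np.median(q[:,2]), len(q))
cv2.imwrite('pics/s3.png',cv2.resize(p[110:310,180:380],(600,600),interpolation=cv2.INTER_CUBIC))
```

```text
[0.53306772 0.13017952 0.27814521] 0.5871524741331797 [ 0.30453459 -0.78444934 -0.55183395]
(array([  0,  18,  87,  15,  17,  11,  18,  19,  32, 104,   1,   0,   0]), array([0.125, 0.129, 0.133, 0.137, 0.141, 0.145, 0.149, 0.153, 0.157,
       0.161, 0.165, 0.169, 0.173, 0.177]))
grip top 0.16215320990531656 133
```

View pics/s3.png

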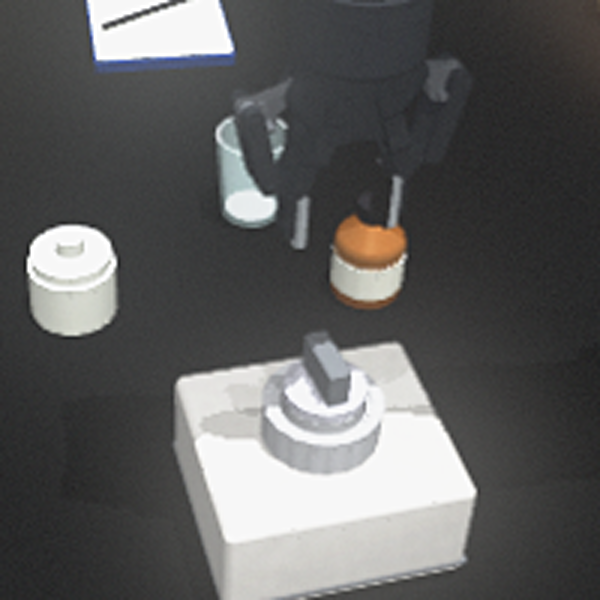

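The picture shows the cup upright and fully home in the collar at crop (325,395). The lid is at about 0.135 m and the grip top at about 0.163 m. The gripper is clear and the bottle, beaker and jar are untouched.

```bash
python3 -c "
from cell import manip
print(manip.finish_job())"
```

```text
the job is handed in; nothing more can be done
None
```

The grinding cup is fully home on the drive blade in the mill's collar and released. It dropped in at the first try with no turning or shuffling, under about 4 N and in about 14 s. The bottle, beaker and jar were not touched, and the job is handed in.

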